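# Stand the gift box on the decorating turntable and set its speed lever

### The job

Take the grey eight-sided gift box that lies on its side in the carton and set it down, without dropping it, standing upright with its orange lid on top in the middle of the turntable's disc. Then, once it stands there on its own, swing the turntable's speed lever (yellow knob) round until it points in line with the red marker on the scale, and let go. Leave the red marker where it is and do not knock over or push away the cup, the jar, the green tin or the round grey box.

Things in the scene. Friction and masses are not known exactly. Their poses are not given: they have to be found in the camera images.
- giftbox: Closed rigid octagonal gift box, grey, 84 mm long, 54 mm across flats, 140 g; the last 23 mm at one end is the orange lid (same width, does not come off). Origin at its centre; +x runs along its length towards the lid end, so +x points up when it stands as wanted. It starts lying on one flat (its own z up) in the carton.
- carton: Open cardboard carton, fixed, outer 126 (its x) by 150 (its y) by 60 mm high, walls 4 mm, floor 4 mm. Origin at the centre of its underside. The gift box lies in it roughly along the carton's x.
- turntable: White decorating turntable, fixed, housing 200 (its x) by 305 (its y) mm, deck 56 mm above the table. Origin at the centre of its underside. Towards its -y a round metal disc, 116 mm across, top at 65 mm height, inside a blue splash rim (inner radius 66 mm, 5 mm thick, top at 90 mm height, 25 mm above the disc); towards its +y the speed lever on a black scale. Housing and disc do not turn.
- disc_centre (a point): Centre of the top of the turntable's disc.
- lever (a joint): Angle of the speed lever, rad, 0 to 2.6, upright hinge. At 0 it points to the turntable's own -x; it grows clockwise seen from above (through the turntable's +y, towards its +x). It is stiff and stays where it is left; the knob takes about 3 N to move.
- lever_knob (a point): On the axis of the lever's yellow knob, a cylinder 24 mm across and 40 mm tall standing on the lever arm, 70 mm from the hinge; this point is 25 mm above the knob's foot, 15 mm below its top. Its x axis points outwards along the lever.
- lever_pivot (a point): On the lever's and the marker's common upright hinge axis, on the scale.
- marker (a joint): Angle of the red marker on the scale, rad, measured as for the lever: the lever points in line with it when the two angles are equal. Stays by friction.
- marker_tip (a point): Inner tip of the red marker, 70 mm from the hinge, at scale height, below the knob's path; the marker reaches from 69 to 102 mm from the hinge, at most 65 mm above the table. Its x axis points outwards.
- cup: Empty clear plastic cup, bystander, 72 mm across the rim, 90 mm high, upright, loose. Origin at the centre of its underside.
- jar: Paint jar with red cap, bystander, 66 mm across, 80 mm high, loose. Origin at the centre of its underside.
- pot: Small green paint tin with a white cap, bystander, 52 mm across, 55 mm high, loose. Origin at the centre of its underside.
- roundbox: Round grey box with a wider lid, bystander, 104 mm across, 65 mm high, loose. Origin at the centre of its underside.
Mind the look-alikes: they are no part of the job. What is shaped like the giftbox but pink or turquoise is not meant.

How it is judged (in metres and radians):
On the way, in this order (a step that is already met when the one before it is completed fails the run):
1. the gift box stands upright, lid up, released, in the middle of the disc (angle between giftbox's own x axis and vertical below 0.1 rad and horizontal distance between giftbox and disc_centre below 0.02 m and z of giftbox in the frame of disc_centre between 0.037 and 0.047 m and contact force between giftbox and turntable above 0.3 N and contact force between the fingers and giftbox below 0.05 N and linear speed of giftbox below 0.03 m/s), for 0.3 s.
2. the lever points in line with the red marker (angle between the x axis of lever_knob and the x axis of marker_tip, either way round below 0.09 rad and velocity of joint lever between -0.05 and 0.05 rad/s and contact force between the fingers and lever below 0.05 N), for 0.3 s.
At the end, for the whole second after the job is handed in: The gift box stands on the disc, lid up within 6 degrees of upright, its axis within 20 mm of the disc's centre, at rest and released; the lever lies within 5 degrees of the red marker, at rest and released (all of step 1 and all of step 2); the robot touches nothing.
It fails at once if the gift box is dropped or thrown (moves faster than 0.7 m/s out of the fingers) (contact force between the fingers and giftbox below 0.05 N and linear speed of giftbox above 0.7 m/s).
It fails at once if the red marker is shifted by more than 10 mm (distance of marker_tip from where it was at the start of the episode above 0.01 m).
It fails at once if the cup, jar, green tin or round grey box is pushed more than 30 mm or tipped over (distance of any of cup, jar, pot, roundbox from where it was at the start of the episode above 0.03 m or angle between any of cup, jar, pot, roundbox's own z axis and vertical above 0.4 rad).
It also fails if it takes over 67 s, if anything falls off the work surface, if the arm or the gripper's body presses on something with over 40 N, if the wrist force passes 120 N, or if a joint passes its speed limit or range.

### The arm

A 6-joint arm with a two-finger parallel gripper is mounted at the origin on the work surface. World frame = base frame: x ahead of the robot, y to its left, z up, the work surface at z = 0. Lengths are in mm, angles in rad, forces in N, time in s.
With the tool pointing down it reaches from about 350 to 875 mm from the base axis. Payload 4.2 kg.
Tool frame: the origin (TCP) lies on the centre line of the jaws, within the pads' length; the fingertips stand 19 mm ahead of it and the grasp point (between the pads) is the TCP; z points along the fingers, y is the line along which they close (so a half turn about z gives the same grasp; the last joint's range is limited). The gripper opens to 87 mm and grips with 3 to 60 N. Pads are 19 mm wide; open, the fingers measure 117 mm over their backs; the gripper's body (75 mm by 190 mm) begins 51 mm behind the grasp point.
Start: joints at [-0.985, 0.385, 0.008, 0, -1.194, -0.259], TCP at [200.649, -591.895, 241.55] pointing down, gripper open.
Joint ranges: [-3.14, 3.14], [-1.21, 2.06], [-1.07, 1.41], [-3.16, 2.05], [-2.99, -0.16], [-3.1, 3.1]. Speed limits (rad/s): [2.79, 2.79, 3.14, 3.14, 3.14, 3.14].

### API

Orientations are given as a unit quaternion [w, x, y, z].
In Python, from plant import sensors, eyes, workorder gives the robot as it stands.
- The arm moves only by the tool move_arm, never from a script. Its argument "targets" is a list of rows, each a list of 7 numbers: the shift along the tool's x, y, z in cm, then the turn, a rotation vector about the tool's x, y, z in degrees, then the opening, from -1 (shut) to 1 (fully open). A call has 1 to 8 rows; each row shifts and turns the commanded pose from where the row before left it, along the tool's axes as they then stand; what a row does not reach is not made up. A row lasts 1/10 s, in which the tool goes at most 50 mm and 8.59 degrees, less where a joint would pass 70% of its speed; a pose out of reach is approached as far as the arm can. A call is refused whole if a number of a shift passes 5 or a number of a turn 8.59, either way. A call with a gripper value outside its range is refused whole. The fingers move at their own pace and stop on an object; "newtons" is the grip in N (left out, the last holds). Time passes only in rows, so rows that do not move let the fingers close. It gives the time, the measured TCP pose, the force, the opening and the grip force at its end, in the units of the state.
- sensors.sense(): the state, without advancing time (a new reading comes with each control period).
- eyes.capture(name): name is "scene" or "side" or "wrist"; returns a dict with "img" (400x640x3 uint8, red, green, blue), "fx", "fy", "cx", "cy" (pixels), "dist" ([k1, k2, p1, p2, k3] as OpenCV has them; the pictures are not rectified), "world_from_camera" (4x4, takes a point from camera to world coordinates); the wrist camera has in their place "mount" (4x4, takes a point from camera to tool coordinates, whose origin is the TCP and whose axes are the flange's). Camera axes: x right, y up, looking along -z (the intrinsics and any distortion apply to the point x, -y, -z); pixel columns grow to the right and rows downward; lengths in mm; the calibration is good to about 2 mm. A picture is of the moment at which its call begins: read the wrist's pose just before it. There is no depth.
- workorder.close_job(): hands the job in; it is judged then, once.
The state is a dict: "t": time; "q": joint angles; "qd": joint speeds; "joint_torque": joint torques, N m; "eef_pos": TCP position; "tcp_rot": TCP orientation; "contact_force": force on the tool from outside, world axes, zero at the start; "wrist_torque": the same for the moment, N m; "finger_gap": finger opening in mm; "grasp_force": force on a finger pad.
Only numpy, scipy, OpenCV 4.12 (cv2) and the standard library are available. Lean on these libraries where they do the work, as an engineer would, in place of code of your own. Each camera call takes 0.05 s, during which the arm holds its last target. There are 200 camera calls.

## Working session

There is one attempt and no reset: what is moved stays moved. The work goes in short steps, Python scripts to look and compute and a tool call to move; the robot and the scene stay as the last step left them, time stands still between calls to the robot, and variables do not carry over. Pictures are saved under pics/ and viewed, at most 12 in all, crops included, and the job is handed in when it is done.

Besides the shell and the picture viewer there is one more tool, called after "Emit:" as name([rows], argument=value, ...), one row to a line, values as JSON. move_arm: Moves the arm, as the interface text tells. Its arguments: {"type":"object","properties":{"targets":{"type":"array"},"newtons":{"type":"number"}},"required":["targets"]}

```bash
mkdir -p pics; ls
cat > h.py <<'E'
import numpy as np, cv2, json
from scipy.spatial.transform import Rotation as R
from plant import sensors, eyes
def cap(n):
    s=sensors.sense(); c=eyes.capture(n)
    if 'mount' in c:
        q=s['tcp_rot']; T=np.eye(4); T[:3,:3]=R.from_quat([q[1],q[2],q[3],q[0]]).as_matrix(); T[:3,3]=s['eef_pos']
        c['world_from_camera']=T@np.array(c['mount'])
    return c
def KD(c): return np.array([[c['fx'],0,c['cx']],[0,c['fy'],c['cy']],[0,0,1.]]),np.array(c['dist'],float)
def ray(c,uv):
    K,d=KD(c); p=cv2.undistortPoints(np.array(uv,float).reshape(-1,1,2),K,d).reshape(-1,2)
    v=np.c_[p[:,0],-p[:,1],-np.ones(len(p))]; W=np.array(c['world_from_camera'])
    return W[:3,3],v@W[:3,:3].T
def onz(c,uv,z):
    o,v=ray(c,uv); return o+v*((z-o[2])/v[:,2])[:,None]
def proj(c,P):
    K,d=KD(c); W=np.linalg.inv(np.array(c['world_from_camera'])); p=np.atleast_2d(P)@W[:3,:3].T+W[:3,3]
    p=p*[1,-1,-1]; return cv2.projectPoints(p.reshape(-1,1,3),np.zeros(3),np.zeros(3),K,d)[0].reshape(-1,2)
def tri(c1,u1,c2,u2):
    o1,v1=ray(c1,[u1]);o2,v2=ray(c2,[u2]);A=np.c_[v1[0],-v2[0]]
    t=np.linalg.lstsq(A,o2-o1,rcond=None)[0];a=o1+t[0]*v1[0];b=o2+t[1]*v2[0];return (a+b)/2,np.linalg.norm(a-b)
def save(c,n): cv2.imwrite('pics/'+n,c['img'][:,:,::-1])
E
python3 - <<'E'
from h import *
print(sensors.sense())
for n in ['scene','side','wrist']:
    c=cap(n); save(c,n+'0.png'); print(n,c['fx'],c['dist'],np.round(c['world_from_camera'],2).tolist())
    if n=='wrist': print(c['mount'])
E
```

```text
pics
{'t': 0.0, 'q': array([-9.85421941e-01,  3.85580791e-01,  6.63640995e-03, -5.13131196e-04,
       -1.19402072e+00, -2.58587279e-01]), 'qd': array([ 0.00012121, -0.000993  , -0.00033992,  0.00195657,  0.00018494,
       -0.001061  ]), 'joint_torque': array([-1.26738973e-04, -3.90657306e+01,  1.87412131e+01,  4.21978757e+00,
        1.11231304e-02, -1.85868294e-04]), 'eef_pos': array([ 200.45994195, -591.38544264,  240.44698745]), 'tcp_rot': array([-2.26581662e-04, -1.62573996e-01,  9.86695730e-01,  1.08693047e-03]), 'contact_force': array([ 0.25282261, -0.43882951, -0.0531433 ]), 'wrist_torque': array([-0.03054395,  0.01969736, -0.0004278 ]), 'grasp_force': 0.0, 'finger_gap': 86.93842182079527}
scene 376.65009067366657 [-0.05206534  0.          0.          0.          0.        ] [[0.63, -0.49, 0.6, 1085.28], [0.77, 0.4, -0.49, -371.1], [-0.0, 0.78, 0.63, 651.81], [0.0, 0.0, 0.0, 1.0]]
side 480.4795349518356 [0.04486684 0.         0.         0.         0.        ] [[-0.99, 0.11, -0.08, 462.33], [-0.13, -0.73, 0.67, 911.57], [0.01, 0.67, 0.74, 1002.35], [0.0, 0.0, 0.0, 1.0]]
wrist 281.95008609570016 [-0.02873671  0.          0.          0.          0.        ] [[-0.32, -0.91, -0.25, 133.35], [0.95, -0.31, -0.09, -615.35], [0.0, -0.26, 0.97, 383.41], [0.0, 0.0, 0.0, 1.0]]
[[ 2.23093684e-04  9.65502035e-01  2.60395412e-01  7.12853757e+01]
 [ 9.99999197e-01  1.09342490e-04 -1.26217240e-03 -8.28776930e-01]
 [-1.24710230e-03  2.60395485e-01 -9.65501236e-01 -1.42848282e+02]
 [ 0.00000000e+00  0.00000000e+00  0.00000000e+00  1.00000000e+00]]
```

View pics/scene0.png

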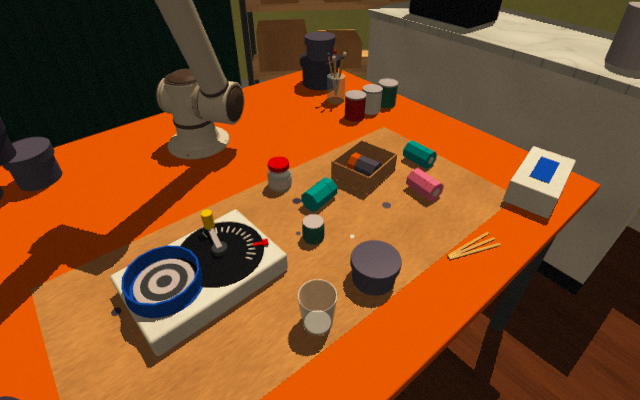

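View pics/side0.png

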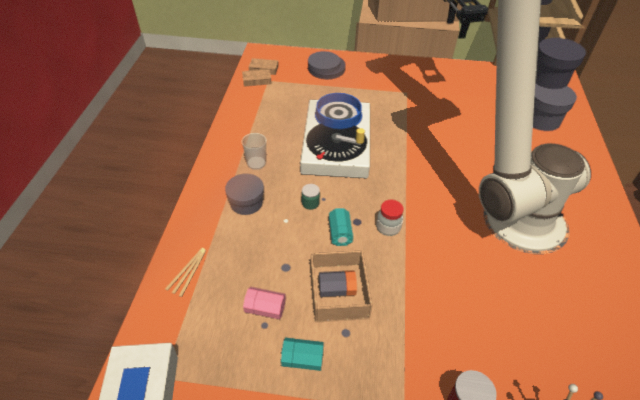

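View pics/wrist0.png

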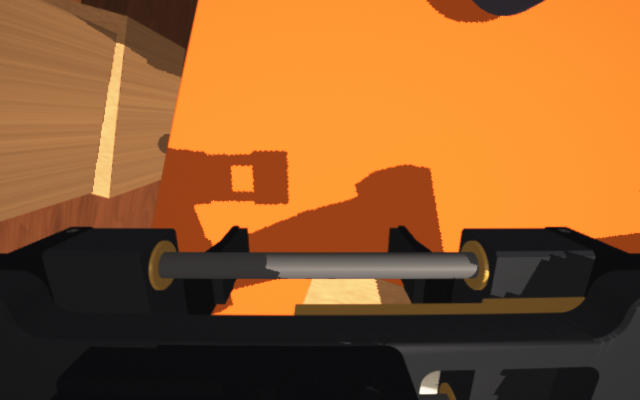

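The scene view shows the turntable at (200,280), with the disc centre at (163,282), knob at (208,220) and marker tip at (262,243). The carton is at (364,168). In the side view the carton is at (340,287), with the grey box at (335,284) and its lid to the right at (352,283), pointing roughly world -x. The turntable disc is at (339,113) and the knob at (360,135). The wrist view shows only bare table, so it doesn't help yet. Next I'll zoom in.

Run:
```python
import cv2,numpy as np
s=cv2.imread('pics/side0.png');a=cv2.imread('pics/scene0.png')
def crop(i,x,y,w,h,k): return cv2.resize(i[y:y+h,x:x+w],None,fx=k,fy=k,interpolation=cv2.INTER_CUBIC)
A=crop(s,300,240,80,90,5);B=crop(a,325,135,80,60,5);C=crop(s,295,90,80,90,5);D=crop(a,105,200,190,150,2)
m=np.zeros((600,800,3),np.uint8)
m[:450,:400]=A;m[:300,400:]=B; m[300:600,400:780]=D
cv2.imwrite('pics/m1.png',m)
```

```text
(no output)
```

View pics/m1.png

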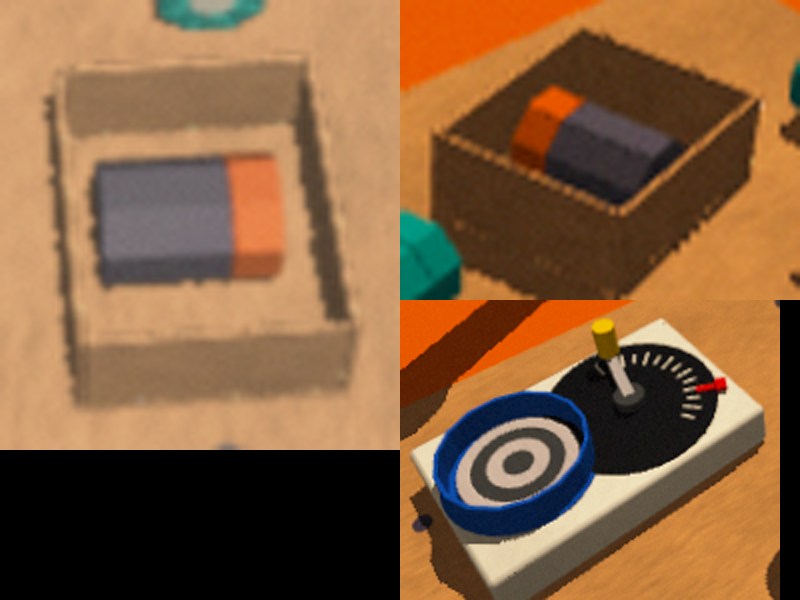

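Box centre is at side px (338,284), with the lid end at its right (355,283), roughly at the -x wall. In the scene view the bull's-eye is at (164.5,281), the knob top at (206,212) and the marker from (253,245) to (268,242). The lid grey/orange boundaries are clear. Next, measure these positions.

Run:
```python
from h import *
A=cap('scene');S=cap('side')
def hsv(c): return cv2.cvtColor(c['img'],cv2.COLOR_RGB2HSV)
def blob(c,lo,hi,box):
    m=cv2.inRange(hsv(c),lo,hi); k=np.zeros_like(m); x,y,w,h=box; k[y:y+h,x:x+w]=m[y:y+h,x:x+w]; n,l,st,ce=cv2.connectedComponentsWithStats(k)
    i=1+np.argmax(st[1:,4]); ys,xs=np.where(l==i); return np.c_[xs,ys],ce[i]
print('box',onz(S,[[338,283.6],[355,283]],45).round())
print('carton rim corners',onz(S,[[312,254],[360.5,252.5],[371,304.5],[316,308]],60).round())
print('bull scene',onz(A,[[164.5,281]],65).round(1))
for c,n,bb in((A,'scene',(105,200,190,150)),(S,'side',(295,85,85,95))):
    p,ce=blob(c,(105,120,40),(130,255,255),bb); e=cv2.fitEllipse(cv2.convexHull(p.astype(np.int32)));print(n,'blue',len(p),e)
    p,ce=blob(c,(22,150,80),(32,255,255),bb); print('yellow',len(p),ce,p.min(0),p.max(0)); 
    print(' knob mid z~90',onz(c,[ce],90+0).round())
    p,ce=blob(c,(0,200,60),(4,255,255),bb); print('red',len(p),ce,onz(c,[ce],62).round(1)); print(onz(c,p[[p[:,0].argmin(),p[:,0].argmax(),p[:,1].argmin(),p[:,1].argmax()]],60).round().tolist())
    # white deck polygon
    m=cv2.inRange(hsv(c),(15,0,110),(45,70,255)); x,y,w,h=bb; k=np.zeros_like(m);k[y:y+h,x:x+w]=m[y:y+h,x:x+w]
    ps=np.argwhere(k)[:,::-1].astype(np.int32); hull=cv2.convexHull(ps); ap=cv2.approxPolyDP(hull,3,True).reshape(-1,2); print('deck',ap.tolist(),onz(c,ap,56).round().tolist())
for nm,z,ps in (('cup rim s',90,[[255,142]]),('round',65,[[245,187]]),('jar',80,[[391,209]]),('pot',55,[[311,190]])): print(nm,onz(S,ps,z).round())
```

```text
box [[481. 300.  45.]
 [442. 293.  45.]]
carton rim corners [[551. 236.  60.]
 [435. 215.  60.]
 [403. 353.  60.]
 [522. 378.  60.]]
bull scene [[ 543.8 -317.1   65. ]]
scene blue 2431 ((162.00286865234375, 281.2513122558594), (68.1914291381836, 85.74041748046875), 62.22365188598633)
yellow 60 [205.88333333 212.85      ] [201 210] [211 217]
 knob mid z~90 [[ 443. -173.   90.]]
red 67 [260.64179104 242.53731343] [[ 572.9 -115.3   62. ]]
[[559.0, -126.0, 60.0], [574.0, -100.0, 60.0], [568.0, -101.0, 60.0], [567.0, -131.0, 60.0]]
deck [[285, 254], [150, 342], [111, 276], [234, 210]] [[628.0, -91.0, 56.0], [645.0, -387.0, 56.0], [455.0, -397.0, 56.0], [437.0, -105.0, 56.0]]
side blue 341 ((345.42578125, 114.3443603515625), (27.151893615722656, 37.95488357543945), 57.94929122924805)
yellow 40 [359.4 134.6] [356 129] [363 142]
 knob mid z~90 [[ 469. -187.   90.]]Traceback (most recent call last):
  File "<stdin>", line 14, in <module>
  File "<stdin>", line 6, in blob
    return _wrapfunc(a, 'argmax', axis=axis, out=out, **kwds)
    return bound(*args, **kwds)
ValueError: attempt to get argmax of an empty sequence
```

```bash
cat > plan.py <<'E'
from h import *
# tool pose: x axis at yaw psi with tool z down, then tilted about tool y by a deg
def ori(psi,a=0): return R.from_matrix(R.from_euler('z',psi,degrees=True).as_matrix()@np.diag([1,-1,-1.]))*R.from_euler('y',a,degrees=True)
def cur():
    s=sensors.sense();q=s['tcp_rot'];return np.array(s['eef_pos']),R.from_quat([q[1],q[2],q[3],q[0]]),s
def rows(p,r,P,Q,g,long=None,step=45,ang=8.5,n=0):
    rv=(r.inv()*Q).as_rotvec(degrees=True)
    if long is not None and np.sign(rv[2])!=long: rv=rv*(1-360/np.linalg.norm(rv))
    N=max(n,int(np.ceil(max(np.linalg.norm(P-p)/step,np.linalg.norm(rv)/ang,1))))
    d=np.round(rv/N,1);out=[];x=p.copy();k=r
    for i in range(N):
        w=p+(P-p)*(i+1)/N; t=np.round(k.inv().apply(w-x)/10,1 if i<N-1 else 2)
        out.append([*t.tolist(),*d.tolist(),g]); x=x+k.apply(t*10); k=k*R.from_rotvec(d,degrees=True)
    for i in range(0,N,8): print('['+','.join('['+','.join('%g'%(v+0) for v in o)+']' for o in out[i:i+8])+']')
    return x,k
E
python3 - <<'E'
from plan import *
p,r,s=cur(); rows(p,r,np.array([520,-240,330.]),ori(-10),1,long=-1)
E
```

```text
[[-2.3,1.3,-0.5,0,0,-8.4,1],[-2.5,0.9,-0.5,0,0,-8.4,1],[-2.6,0.6,-0.5,0,0,-8.4,1],[-2.6,0.2,-0.5,0,0,-8.4,1],[-2.6,-0.3,-0.5,0,0,-8.4,1],[-2.6,-0.5,-0.5,0,0,-8.4,1],[-2.4,-1,-0.5,0,0,-8.4,1],[-2.3,-1.3,-0.4,0,0,-8.4,1]]
[[-2.1,-1.7,-0.5,0,0,-8.4,1],[-1.8,-1.9,-0.5,0,0,-8.4,1],[-1.5,-2.1,-0.5,0,0,-8.4,1],[-1.2,-2.4,-0.5,0,0,-8.4,1],[-0.8,-2.5,-0.5,0,0,-8.4,1],[-0.5,-2.6,-0.5,0,0,-8.4,1],[-0.1,-2.7,-0.5,0,0,-8.4,1],[0.4,-2.6,-0.5,0,0,-8.4,1]]
[[0.7,-2.5,-0.5,0,0,-8.4,1],[1.02,-2.45,-0.48,0,0,-8.4,1]]
```

Emit:
move_arm([
  [-2.3, 1.3, -0.5, 0, 0, -8.4, 1],
  [-2.5, 0.9, -0.5, 0, 0, -8.4, 1],
  [-2.6, 0.6, -0.5, 0, 0, -8.4, 1],
  [-2.6, 0.2, -0.5, 0, 0, -8.4, 1],
  [-2.6, -0.3, -0.5, 0, 0, -8.4, 1],
  [-2.6, -0.5, -0.5, 0, 0, -8.4, 1],
  [-2.4, -1, -0.5, 0, 0, -8.4, 1],
  [-2.3, -1.3, -0.4, 0, 0, -8.4, 1],
])

```text
t: 1.05
eef_pos: [343.0, -435.0, 280.8]
tcp_rot: [0.0, -0.684, 0.73, -0.0]
contact_force: [0.5, -0.4, -0.1]
finger_gap: 87.0
grasp_force: 0.0
```

Emit:
move_arm([
  [-2.1, -1.7, -0.5, 0, 0, -8.4, 1],
  [-1.8, -1.9, -0.5, 0, 0, -8.4, 1],
  [-1.5, -2.1, -0.5, 0, 0, -8.4, 1],
  [-1.2, -2.4, -0.5, 0, 0, -8.4, 1],
  [-0.8, -2.5, -0.5, 0, 0, -8.4, 1],
  [-0.5, -2.6, -0.5, 0, 0, -8.4, 1],
  [-0.1, -2.7, -0.5, 0, 0, -8.4, 1],
  [0.4, -2.6, -0.5, 0, 0, -8.4, 1],
])

```text
t: 1.85
eef_pos: [485.6, -278.3, 320.8]
tcp_rot: [-0.0, 0.973, -0.229, -0.0]
contact_force: [0.2, 0.3, -0.4]
finger_gap: 87.0
grasp_force: 0.0
```

Emit:
move_arm([
  [0.7, -2.5, -0.5, 0, 0, -8.4, 1],
  [1.02, -2.45, -0.48, 0, 0, -8.4, 1],
  [0, 0, 0, 0, 0, 0, 1],
  [0, 0, 0, 0, 0, 0, 1],
])

```text
t: 2.25
eef_pos: [520.1, -239.7, 330.1]
tcp_rot: [-0.0, 0.996, -0.088, -0.0]
contact_force: [-0.1, -0.6, 0.5]
finger_gap: 87.1
grasp_force: 0.0
```

Run:
```python
from plan import *
p,r,s=cur(); print(p.round(1),r.as_matrix().round(3).tolist(),s['q'].round(2))
c=cap('wrist'); save(c,'w1.png'); np.save('w1.npy',c,allow_pickle=True)
rows(p,r,np.array([455,296,260.]),ori(10),1)
```

```text
[ 520.1 -239.7  330.1] [[0.985, -0.175, -0.001], [-0.175, -0.985, 0.0], [-0.001, -0.0, -1.0]] [-0.15  0.25  0.03 -0.   -1.35  1.54]
[[-1.2,-4,0.5,0,0,-1.5,1],[-1.1,-4,0.6,0,0,-1.5,1],[-1,-4,0.5,0,0,-1.5,1],[-0.9,-4.1,0.6,0,0,-1.5,1],[-0.8,-4,0.5,0,0,-1.5,1],[-0.7,-4.1,0.5,0,0,-1.5,1],[-0.6,-4.1,0.6,0,0,-1.5,1],[-0.5,-4.2,0.5,0,0,-1.5,1]]
[[-0.3,-4.1,0.6,0,0,-1.5,1],[-0.3,-4.1,0.5,0,0,-1.5,1],[-0.1,-4.2,0.5,0,0,-1.5,1],[-0.1,-4.1,0.6,0,0,-1.5,1],[0.11,-4.18,0.52,0,0,-1.5,1]]
```

View pics/w1.png

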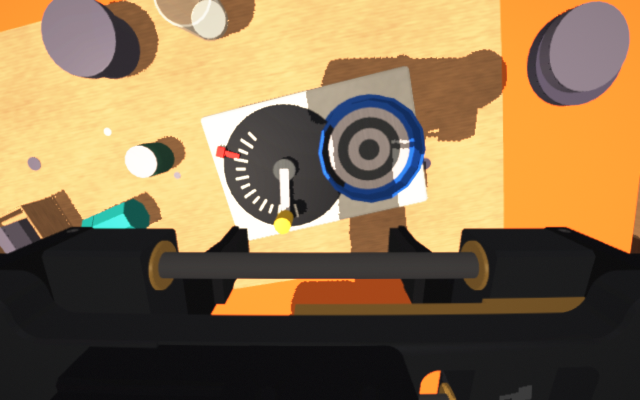

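The wrist view shows the bull's-eye at (370,149), the hub at (284,169), the knob top at (283,225) and the marker at (228,154). The lever arm runs from the hub to the knob.

Emit:
move_arm([
  [-1.2, -4, 0.5, 0, 0, -1.5, 1],
  [-1.1, -4, 0.6, 0, 0, -1.5, 1],
  [-1, -4, 0.5, 0, 0, -1.5, 1],
  [-0.9, -4.1, 0.6, 0, 0, -1.5, 1],
  [-0.8, -4, 0.5, 0, 0, -1.5, 1],
  [-0.7, -4.1, 0.5, 0, 0, -1.5, 1],
  [-0.6, -4.1, 0.6, 0, 0, -1.5, 1],
  [-0.5, -4.2, 0.5, 0, 0, -1.5, 1],
])

```text
t: 3.1
eef_pos: [478.7, 90.3, 287.2]
tcp_rot: [0.0, 1.0, 0.016, 0.0]
contact_force: [0.6, -0.5, -1.3]
finger_gap: 87.1
grasp_force: 0.0
```

Emit:
move_arm([
  [-0.3, -4.1, 0.6, 0, 0, -1.5, 1],
  [-0.3, -4.1, 0.5, 0, 0, -1.5, 1],
  [-0.1, -4.2, 0.5, 0, 0, -1.5, 1],
  [-0.1, -4.1, 0.6, 0, 0, -1.5, 1],
  [0.11, -4.18, 0.52, 0, 0, -1.5, 1],
  [0, 0, 0, 0, 0, 0, 1],
  [0, 0, 0, 0, 0, 0, 1],
])

```text
t: 3.8
eef_pos: [454.7, 295.2, 259.6]
tcp_rot: [0.001, 0.997, 0.082, -0.001]
contact_force: [-0.7, 0.1, -1.0]
finger_gap: 87.2
grasp_force: 0.0
```

Run:
```python
from plan import *
c=np.load('w1.npy',allow_pickle=True).item(); H=cv2.cvtColor(c['img'],cv2.COLOR_RGB2HSV)
def pts(lo,hi,b):
    m=cv2.inRange(H,lo,hi);x,y,w,h=b;k=np.zeros_like(m);k[y:y+h,x:x+w]=m[y:y+h,x:x+w];n,l,st,ce=cv2.connectedComponentsWithStats(k);i=1+np.argmax(st[1:,4]);return np.argwhere(l==i)[:,::-1],ce[i]
p,ce=pts((105,100,30),(130,255,255),(300,85,140,125)); hull=cv2.convexHull(p.astype(np.int32)).reshape(-1,2)
W=onz(c,hull,90)[:,:2].astype(np.float32);cc,rad=cv2.minEnclosingCircle(W);print('rim',cc,rad)
print('bull',onz(c,[[370,149]],65).round(1))
p,ce=pts((0,0,0),(180,255,60),(215,100,130,130)); hull=cv2.convexHull(p.astype(np.int32)); W=onz(c,hull.reshape(-1,2),58)[:,:2].astype(np.float32);print('scale',cv2.fitEllipse(W))
print('hub',onz(c,[[284,169]],66).round(1))
p,ce=pts((0,150,80),(6,255,255),(210,140,40,30)); print('red',len(p),ce,onz(c,[ce],62).round(1),onz(c,p[[p[:,0].argmin(),p[:,0].argmax()]],62).round(1).tolist())
p,ce=pts((20,150,80),(34,255,255),(265,205,40,30)); print('yel',len(p),ce,p.min(0),p.max(0),[onz(c,[ce],z).round(1).tolist() for z in(90,100,110)])
s=[onz(c,[q],56).round(0).tolist() for q in([203,118],[408,67],[427,199])];print('deck',s)
s=cur();print(s[0])
c=cap('wrist'); save(c,'w2.png'); np.save('w2.npy',c,allow_pickle=True)
```

```text
rim (544.7369995117188, -317.0530700683594) 73.43682098388672
bull [[ 542.6 -319.5   65. ]]
scale ((486.7983703613281, -219.96551513671875), (71.64840698242188, 89.19247436523438), 15.439288139343262)
hub [[ 536.  -192.5   66. ]]
red 165 [226.27272727 152.74545455] [[ 573.5 -114.2   62. ]] [[579.7, -101.9, 62.0], [568.4, -132.0, 62.0]]
yel 292 [284.1609589  220.94178082] [273 210] [293 233] [[[465.6, -180.8, 90.0]], [[468.8, -182.7, 100.0]], [[472.1, -184.6, 110.0]]]
deck [[[627.0, -92.0, 56.0]], [[643.0, -387.0, 56.0]], [[451.0, -398.0, 56.0]]]
[454.66576429 295.2397736  259.58540007]
```

View pics/w2.png

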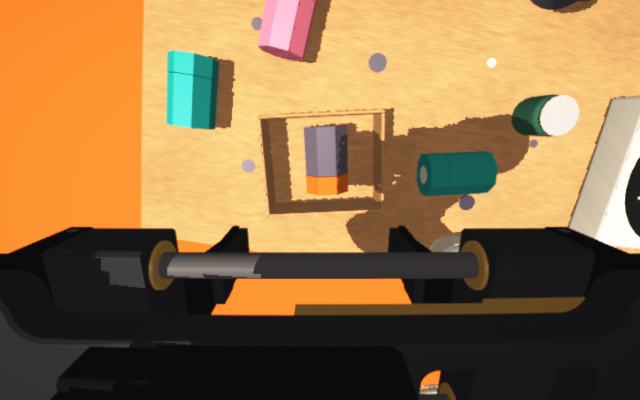

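Wrist view: the carton spans (262..390, 110..213). The box is at (305..348, 125..193), with its orange lid at the bottom (306..348, 176..193), almost aligned with the tool x axis.

Run:
```python
from plan import *
c=np.load('w2.npy',allow_pickle=True).item(); H=cv2.cvtColor(c['img'],cv2.COLOR_RGB2HSV)
print(np.array(c['world_from_camera'])[:3,3].round())
sub=H[115:205,295:360]
org=cv2.inRange(sub,(3,190,90),(14,255,255)); gry=cv2.inRange(sub,(115,10,20),(175,140,255))
for n,m in(('o',org),('g',gry)):
    k,l,st,ce=cv2.connectedComponentsWithStats(m);i=1+np.argmax(st[1:,4]);x=np.argwhere(l==i)[:,::-1].astype(np.float32)+[295,115]
    q=cv2.minAreaRect(x.astype(np.float32));b=cv2.boxPoints(q);print(n,len(x),q,'\n z58',onz(c,b,58).round(1).tolist(),'\n z42',onz(c,b,42).round(1).tolist())
```

```text
[525. 306. 402.]
o 243 ((326.9740905761719, 184.24493408203125), (18.616561889648438, 41.048622131347656), 87.0643310546875) 
 z58 [[460.4, 310.8, 58.0], [471.3, 261.2, 58.0], [448.3, 255.6, 58.0], [437.2, 306.0, 58.0]] 
 z42 [[457.4, 311.0, 42.0], [468.8, 259.1, 42.0], [444.7, 253.2, 42.0], [433.1, 306.0, 42.0]]
g 1963 ((325.5871887207031, 150.76589965820312), (49.15596389770508, 40.70067596435547), 87.79740142822266) 
 z58 [[518.3, 321.8, 58.0], [527.9, 274.6, 58.0], [470.5, 261.2, 58.0], [460.3, 310.5, 58.0]] 
 z42 [[518.0, 322.5, 42.0], [528.1, 273.1, 42.0], [468.0, 259.2, 42.0], [457.3, 310.7, 42.0]]
```

Run:
```python
from plan import *
p,r,s=cur(); Q=ori(12.2,20); G=np.array([461.5,285.4,36.]); z=Q.apply([0,0,1]); print(z)
x,k=rows(p,r,G-110*z,Q,1); print(); x,k=rows(x,k,G,Q,1,step=22); print(x)
```

```text
[ 0.33429592  0.07227734 -0.93969262]
[[-1.1,0.4,4,0.2,6.7,-0.9,1],[-1.5,0.4,3.9,0.2,6.7,-0.9,1],[-2.03,0.36,3.64,0.2,6.7,-0.9,1]]

[[0,0,1.8,0,0,0,1],[0,0,1.9,0,0,0,1],[0,0,1.8,0,0,0,1],[0,0,1.8,0,0,0,1],[0,0,1.9,0,0,0,1],[-0.01,0.01,1.8,0,0,0,1]]
[461.50977598 285.41500892  36.02588807]
```

Emit:
move_arm([
  [-1.1, 0.4, 4, 0.2, 6.7, -0.9, 1],
  [-1.5, 0.4, 3.9, 0.2, 6.7, -0.9, 1],
  [-2, 0.4, 3.6, 0.2, 6.7, -0.9, 1],
  [0, 0, 0, 0, 0, 0, 1],
  [0, 0, 0, 0, 0, 0, 1],
])

```text
t: 4.35
eef_pos: [437.8, 274.0, 164.5]
tcp_rot: [-0.005, 0.985, 0.092, 0.148]
contact_force: [-0.3, 0.9, 1.0]
finger_gap: 87.2
grasp_force: 0.0
```

Run:
```python
from plan import *
p,r,s=cur(); print(p,s['q'].round(2),r.apply([[0,0,1],[1,0,0]]).round(3)); Q=ori(12.2,20); G=np.array([461.5,285.4,36.])
x,k=rows(p,r,G,Q,1,step=22)
```

```text
[437.77252918 273.97844913 164.47224586] [ 0.97  0.17 -0.7   0.44 -0.54  0.43] [[ 0.29   0.037 -0.956]
 [ 0.939  0.18   0.292]]
[[-0.2,-0.2,2.2,0.2,0.5,-0.2,1],[-0.3,-0.1,2.1,0.2,0.5,-0.2,1],[-0.2,-0.1,2.2,0.2,0.5,-0.2,1],[-0.3,-0.2,2.2,0.2,0.5,-0.2,1],[-0.3,-0.1,2.1,0.2,0.5,-0.2,1],[-0.29,-0.11,2.19,0.2,0.5,-0.2,1]]
```

Run:
```python
from plan import *
p,r,s=cur(); Q=ori(12.2,8); G=np.array([483-25.4,290-5.5,33.])
x,k=rows(p,r,G-90*Q.apply([0,0,1]),Q,1,ang=3)
```

```text
[[-0.1,-0.2,1.1,0.3,-2.2,-0.3,1],[-0.1,-0.1,1.1,0.3,-2.2,-0.3,1],[0,-0.2,1,0.3,-2.2,-0.3,1],[0.07,-0.18,1.11,0.3,-2.2,-0.3,1]]
```

Emit:
move_arm([
  [-0.1, -0.2, 1.1, 0.3, -2.2, -0.3, 1],
  [-0.1, -0.1, 1.1, 0.3, -2.2, -0.3, 1],
  [0, -0.2, 1, 0.3, -2.2, -0.3, 1],
  [0.1, -0.2, 1.1, 0.3, -2.2, -0.3, 1],
  [0, 0, 0, 0, 0, 0, 1],
  [0, 0, 0, 0, 0, 0, 1],
])

```text
t: 4.95
eef_pos: [448.2, 286.4, 124.7]
tcp_rot: [-0.01, 0.992, 0.104, 0.074]
contact_force: [-0.4, -0.5, 0.1]
finger_gap: 87.0
grasp_force: 0.0
```

Run:
```python
from plan import *
p,r,s=cur(); print(p,s['q'].round(2),r.apply([[0,0,1],[1,0,0]]).round(3)); Q=ori(12.2,8); G=np.array([483-25.4,290-5.5,33.])
print(Q.apply([[0,0,1],[1,0,0]]).round(3))
x,k=rows(p,r,G,Q,1,step=12)
```

```text
[448.20778209 286.44609509 124.66560201] [ 0.92  0.29 -0.54  0.16 -0.64  0.73] [[ 0.144  0.034 -0.989]
 [ 0.968  0.205  0.148]]
[[ 0.136  0.029 -0.99 ]
 [ 0.968  0.209  0.139]]
[[-0.1,0.1,1.1,0,-0.1,0,1],[0,0,1.2,0,-0.1,0,1],[-0.1,0.1,1.1,0,-0.1,0,1],[0,0,1.2,0,-0.1,0,1],[-0.1,0.1,1.1,0,-0.1,0,1],[0,0,1.2,0,-0.1,0,1],[-0.1,0.1,1.1,0,-0.1,0,1],[-0.03,0.02,1.2,0,-0.1,0,1]]
```

Emit:
move_arm([
  [-0.1, 0.1, 1.1, 0, -0.1, 0, 1],
  [0, 0.1, 1.2, 0, -0.1, 0, 1],
  [-0.1, 0.1, 1.1, 0, -0.1, 0, 1],
  [0, 0, 1.2, 0, -0.1, 0, 1],
  [-0.1, 0, 1.1, 0, -0.1, 0, 1],
  [0, 0, 1.2, 0, 0, 0, 1],
  [0, 0, 0, 0, 0, 0, 1],
])

```text
t: 5.65
eef_pos: [452.7, 282.8, 52.1]
tcp_rot: [-0.006, 0.992, 0.105, 0.066]
contact_force: [0.4, -0.2, 0.7]
finger_gap: 87.0
grasp_force: 0.0
```

Run:
```python
from plan import *
p,r,s=cur(); print(p,s['q'].round(2),s['contact_force'].round(1)); Q=ori(12.2,8); G=np.array([483-25.4,290-5.5,33.])
x,k=rows(p,r,G,Q,1,step=12)
c=cap('wrist');save(c,'w3.png')
a=cap('side'); i=cv2.resize(a['img'][230:330,290:390],None,fx=3,fy=3); m=np.zeros((400,800,3),np.uint8); m[:,:500]=c['img'][:,70:570]; m[:300,500:]=i; cv2.imwrite('pics/m3.png',m[:,:,::-1])
```

```text
[452.71894075 282.78930362  52.05395151] [ 0.91  0.41 -0.61  0.19 -0.46  0.71] [ 0.4 -0.2  0.7]
[[0.1,0,1,0.1,0.2,-0.1,1],[0.15,-0.07,0.96,0.1,0.2,-0.1,1]]
```

View pics/m3.png

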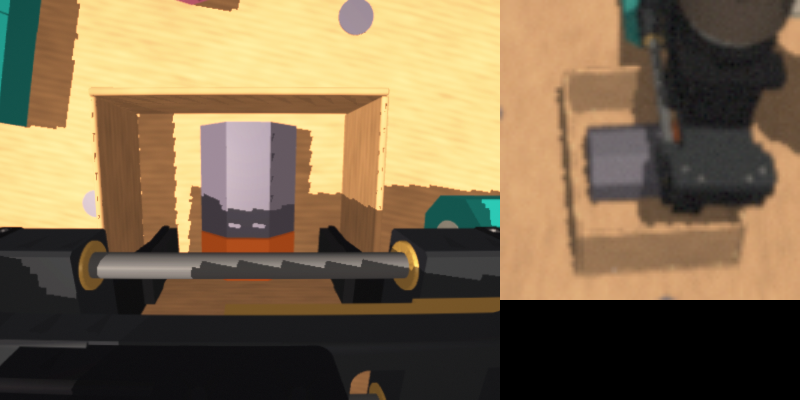

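The view shows the box centred and straight between the fingers: body from (200,125) to (297,235) in the crop, lid just under the bar. I'll descend the last bit and grip.

Emit:
move_arm([
  [0.1, 0, 1, 0.1, 0.2, -0.1, 1],
  [0.1, 0, 0.9, 0.1, 0.2, -0.1, 1],
  [0, 0, 0, 0, 0, 0, 1],
  [0, 0, 0, 0, 0, 0, -1],
  [0, 0, 0, 0, 0, 0, -1],
  [0, 0, 0, 0, 0, 0, -1],
  [0, 0, 0, 0, 0, 0, -1],
  [0, 0, 0, 0, 0, 0, -1],
], newtons=25)

```text
t: 6.55
eef_pos: [458.0, 284.9, 36.0]
tcp_rot: [-0.01, 0.992, 0.107, 0.071]
contact_force: [-0.7, -0.9, 0.9]
finger_gap: 55.0
grasp_force: 0.6
```

Run:
```python
from plan import *
p,r,s=cur(); print(p,s['q'].round(2),s['contact_force'].round(1),s['finger_gap'],s['grasp_force'],r.apply([[0,0,1],[1,0,0]]).round(3))
x,k=rows(p,r,p+[0,0,150],r,-1,step=20)
```

```text
[458.04689933 284.94526708  35.97429723] [ 0.9   0.44 -0.63  0.22 -0.4   0.68] [-0.7 -0.9  0.9] 55.03777883230913 0.6058691252837889 [[ 0.139  0.035 -0.99 ]
 [ 0.967  0.211  0.143]]
[[0.3,0,-1.9,0,0,0,-1],[0.2,0,-1.8,0,0,0,-1],[0.3,0,-1.9,0,0,0,-1],[0.3,0,-1.8,0,0,0,-1],[0.2,0,-1.9,0,0,0,-1],[0.3,0,-1.8,0,0,0,-1],[0.3,-0.1,-1.9,0,0,0,-1],[0.25,0.03,-1.85,0,0,0,-1]]
```

Just touching; let the grip build, then lift.

Emit:
move_arm([
  [0, 0, 0, 0, 0, 0, -1],
  [0, 0, 0, 0, 0, 0, -1],
  [0, 0, 0, 0, 0, 0, -1],
  [0.1, 0, -0.7, 0, 0, 0, -1],
  [0.1, 0, -1, 0, 0, 0, -1],
])

```text
t: 7.05
eef_pos: [457.2, 284.2, 52.7]
tcp_rot: [-0.009, 0.992, 0.107, 0.07]
contact_force: [0.8, 0.7, -1.4]
finger_gap: 53.8
grasp_force: 24.9
```

Emit:
move_arm([
  [0.3, 0, -1.9, 0, 0, 0, -1],
  [0.2, 0, -1.8, 0, 0, 0, -1],
  [0.3, 0, -1.9, 0, 0, 0, -1],
  [0.3, 0, -1.9, 0, 0, 0, -1],
  [0.3, 0, -1.9, 0, 0, 0, -1],
  [0.3, 0, -1.9, 0, 0, 0, -1],
  [0.3, 0, -1.9, 0, 0, 0, -1],
  [0.3, 0, -1.9, 0, 0, 0, -1],
])

```text
t: 7.85
eef_pos: [458.5, 284.1, 207.0]
tcp_rot: [-0.01, 0.992, 0.107, 0.071]
contact_force: [0.4, -0.4, -2.1]
finger_gap: 53.9
grasp_force: 24.9
```

Run:
```python
from plan import *
p,r,s=cur(); print(p,s['q'].round(2),s['contact_force'].round(1),s['finger_gap'],s['grasp_force'],r.apply([[0,0,1],[1,0,0]]).round(3))
Q=ori(0,8)
x,k=rows(p,r,np.array([520,-150,230.]),ori(20,4),-1,step=40)
```

```text
[458.4602724  284.09866322 207.02754972] [ 0.9   0.21 -0.39  0.11 -0.86  0.81] [ 0.4 -0.4 -2.1] 53.892376086472304 24.938130608643405 [[ 0.138  0.035 -0.99 ]
 [ 0.967  0.21   0.143]]
[[-0.3,4,-0.3,0,-0.4,-0.7,-1],[-0.3,3.9,-0.2,0,-0.4,-0.7,-1],[-0.3,4,-0.3,0,-0.4,-0.7,-1],[-0.4,4,-0.3,0,-0.4,-0.7,-1],[-0.5,3.9,-0.2,0,-0.4,-0.7,-1],[-0.5,4,-0.3,0,-0.4,-0.7,-1],[-0.6,3.9,-0.2,0,-0.4,-0.7,-1],[-0.6,4,-0.3,0,-0.4,-0.7,-1]]
[[-0.6,3.9,-0.2,0,-0.4,-0.7,-1],[-0.8,3.9,-0.3,0,-0.4,-0.7,-1],[-0.71,3.92,-0.18,0,-0.4,-0.7,-1]]
```

Run:
```python
from plan import *
p,r,s=cur()
x,k=rows(p,r,np.array([500,-320,260.]),ori(-105,0),-1,step=36)
```

```text
[[-0.5,3.5,-0.4,-0.5,-0.3,6.9,-1],[0,3.6,-0.4,-0.5,-0.3,6.9,-1],[0.4,3.5,-0.3,-0.5,-0.3,6.9,-1],[0.8,3.5,-0.3,-0.5,-0.3,6.9,-1],[1.2,3.3,-0.3,-0.5,-0.3,6.9,-1],[1.6,3.2,-0.3,-0.5,-0.3,6.9,-1],[2,3,-0.2,-0.5,-0.3,6.9,-1],[2.3,2.7,-0.2,-0.5,-0.3,6.9,-1]]
[[2.6,2.4,-0.3,-0.5,-0.3,6.9,-1],[2.9,2.1,-0.2,-0.5,-0.3,6.9,-1],[3.2,1.7,-0.2,-0.5,-0.3,6.9,-1],[3.3,1.4,-0.2,-0.5,-0.3,6.9,-1],[3.4,0.9,-0.3,-0.5,-0.3,6.9,-1],[3.5,0.5,-0.2,-0.5,-0.3,6.9,-1],[3.6,0.1,-0.3,-0.5,-0.3,6.9,-1],[3.6,-0.3,-0.2,-0.5,-0.3,6.9,-1]]
[[3.43,-0.78,-0.33,-0.5,-0.3,6.9,-1]]
```

Emit:
move_arm([
  [-0.5, 3.5, -0.4, -0.5, -0.3, 6.9, -1],
  [0, 3.6, -0.4, -0.5, -0.3, 6.9, -1],
  [0.4, 3.5, -0.3, -0.5, -0.3, 6.9, -1],
  [0.8, 3.5, -0.3, -0.5, -0.3, 6.9, -1],
  [1.2, 3.3, -0.3, -0.5, -0.3, 6.9, -1],
  [1.6, 3.2, -0.3, -0.5, -0.3, 6.9, -1],
  [2, 3, -0.2, -0.5, -0.3, 6.9, -1],
  [2.3, 2.7, -0.2, -0.5, -0.3, 6.9, -1],
])

```text
t: 8.65
eef_pos: [478.0, -1.2, 231.2]
tcp_rot: [-0.007, 0.928, -0.369, 0.042]
contact_force: [0.4, 0.3, -0.3]
finger_gap: 54.0
grasp_force: 24.9
```

Emit:
move_arm([
  [2.6, 2.4, -0.3, -0.5, -0.3, 6.9, -1],
  [2.9, 2.1, -0.2, -0.5, -0.3, 6.9, -1],
  [3.2, 1.7, -0.2, -0.5, -0.3, 6.9, -1],
  [3.3, 1.4, -0.2, -0.5, -0.3, 6.9, -1],
  [3.4, 0.9, -0.3, -0.5, -0.3, 6.9, -1],
  [3.5, 0.5, -0.2, -0.5, -0.3, 6.9, -1],
  [3.6, 0.1, -0.3, -0.5, -0.3, 6.9, -1],
  [3.6, -0.3, -0.2, -0.5, -0.3, 6.9, -1],
])

```text
t: 9.45
eef_pos: [497.5, -285.8, 256.6]
tcp_rot: [0.002, -0.652, 0.758, -0.003]
contact_force: [0.2, 0.2, -0.6]
finger_gap: 53.9
grasp_force: 24.9
```

Emit:
move_arm([
  [3.4, -0.8, -0.3, -0.5, -0.3, 6.9, -1],
  [0, 0, 0, 0, 0, 0, -1],
  [0, 0, 0, 0, 0, 0, -1],
])

```text
t: 9.75
eef_pos: [500.2, -319.8, 258.6]
tcp_rot: [0.001, -0.607, 0.795, 0.002]
contact_force: [0.5, 0.8, -2.4]
finger_gap: 53.9
grasp_force: 24.9
```

Run:
```python
from plan import *
p,r,s=cur(); print(p,s['q'].round(2),s['contact_force'].round(1),s['finger_gap'],s['grasp_force'],r.apply([[0,0,1],[1,0,0]]).round(3))
x,k=rows(p,r,np.array([543.5,-318,230.]),ori(-105,-82),-1,ang=5)
```

```text
[ 500.22989836 -319.78298429  258.63646108] [-0.3   0.32 -0.04 -0.   -1.21  0.03] [ 0.5  0.8 -2.4] 53.90808297366714 24.937673977401573 [[-0.002  0.004 -1.   ]
 [-0.263 -0.965 -0.004]]
[[-0.1,-0.2,0.2,0,-4.8,0,-1],[0,-0.3,0.1,0,-4.8,0,-1],[-0.1,-0.2,0.2,0,-4.8,0,-1],[0,-0.3,0.2,0,-4.8,0,-1],[0,-0.2,0.2,0,-4.8,0,-1],[0,-0.3,0.2,0,-4.8,0,-1],[0,-0.2,0.2,0,-4.8,0,-1],[0,-0.2,0.1,0,-4.8,0,-1]]
[[0.1,-0.3,0.2,0,-4.8,0,-1],[0,-0.2,0.2,0,-4.8,0,-1],[0.1,-0.3,0.2,0,-4.8,0,-1],[0.1,-0.2,0.1,0,-4.8,0,-1],[0.1,-0.3,0.2,0,-4.8,0,-1],[0.1,-0.2,0.1,0,-4.8,0,-1],[0.1,-0.2,0.2,0,-4.8,0,-1],[0.2,-0.3,0.1,0,-4.8,0,-1]]
[[0.1,-0.24,0.12,0,-4.8,0,-1]]
```

Emit:
move_arm([
  [-0.1, -0.2, 0.2, 0, -4.8, 0, -1],
  [0, -0.3, 0.1, 0, -4.8, 0, -1],
  [-0.1, -0.2, 0.2, 0, -4.8, 0, -1],
  [0, -0.3, 0.2, 0, -4.8, 0, -1],
  [0, -0.2, 0.2, 0, -4.8, 0, -1],
  [0, -0.3, 0.2, 0, -4.8, 0, -1],
  [0, -0.2, 0.2, 0, -4.8, 0, -1],
  [0, -0.2, 0.1, 0, -4.8, 0, -1],
])

```text
t: 10.55
eef_pos: [520.9, -317.1, 246.5]
tcp_rot: [0.263, -0.574, 0.749, 0.202]
contact_force: [-0.3, 0.4, -0.6]
finger_gap: 53.8
grasp_force: 24.9
```

Emit:
move_arm([
  [0.1, -0.3, 0.2, 0, -4.8, 0, -1],
  [0, -0.2, 0.2, 0, -4.8, 0, -1],
  [0.1, -0.3, 0.2, 0, -4.8, 0, -1],
  [0.1, -0.2, 0.1, 0, -4.8, 0, -1],
  [0.1, -0.3, 0.2, 0, -4.8, 0, -1],
  [0.1, -0.2, 0.1, 0, -4.8, 0, -1],
  [0.1, -0.2, 0.2, 0, -4.8, 0, -1],
  [0.2, -0.3, 0.1, 0, -4.8, 0, -1],
])

```text
t: 11.35
eef_pos: [541.8, -316.7, 232.2]
tcp_rot: [0.494, -0.475, 0.621, 0.379]
contact_force: [0.2, -0.7, -0.6]
finger_gap: 53.9
grasp_force: 24.9
```

Emit:
move_arm([
  [0.1, -0.2, 0.1, 0, -4.8, 0, -1],
  [0, 0, 0, 0, 0, 0, -1],
  [0, 0, 0, 0, 0, 0, -1],
])

```text
t: 11.65
eef_pos: [543.7, -317.1, 230.1]
tcp_rot: [0.519, -0.459, 0.601, 0.398]
contact_force: [-0.8, -0.5, -1.0]
finger_gap: 53.4
grasp_force: 24.9
```

Run:
```python
from plan import *
p,r,s=cur(); print(p,s['q'].round(2),s['contact_force'].round(1),s['finger_gap'],s['grasp_force'],r.apply([[0,0,1],[1,0,0],[0,1,0]]).round(3))
A=cap('scene');S=cap('side');save(A,'a4.png');save(S,'s4.png')
m=np.zeros((400,800,3),np.uint8);m[:,:400]=cv2.resize(A['img'][170:330,80:240],(400,400));m[:,400:]=cv2.resize(S['img'][50:170,280:400],(400,400));cv2.imwrite('pics/m4.png',m[:,:,::-1])
```

```text
[ 543.70706933 -317.07660238  230.08589886] [-0.83  0.8   0.46 -1.21 -2.04  0.47] [-0.8 -0.5 -1. ] 53.37034652690089 24.93788226507604 [[ 0.258  0.955 -0.145]
 [-0.04  -0.14  -0.989]
 [-0.965  0.261  0.003]]
```

View pics/m4.png

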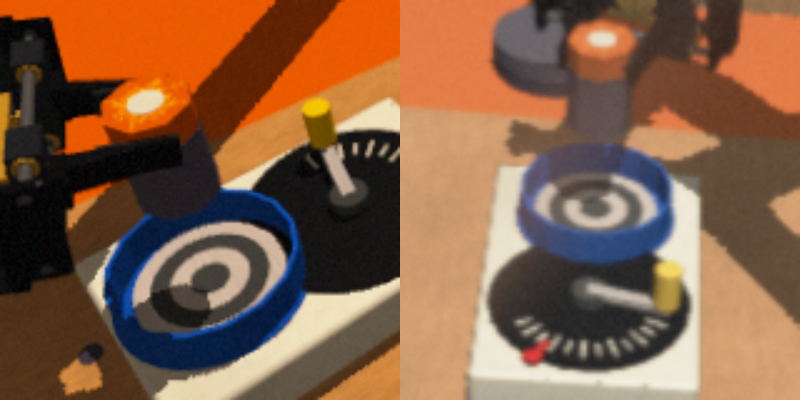

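The gift box is held upright with its lid up, over the disc. The lid top is at crop (148,100) in the scene view, px (139,210), and at crop (602,42) in the side view, px (340.6,62.6). Triangulating as a check.

Run:
```python
from plan import *
A=cap('scene');S=cap('side')
p,r,s=cur(); print(p)
print(tri(A,[139.2,210],S,[340.6,62.6]))
for c,b in((A,(110,190,60,40)),(S,(325,50,35,25))):
    H=cv2.cvtColor(c['img'],cv2.COLOR_RGB2HSV);x,y,w,h=b
    print(onz(c,[[139.2,210] if c is A else [340.6,62.6]],247).round(1))
x,k=rows(p,r,np.array([542.2,-322.8,150]),ori(-105,-81.8),-1,step=20)
x,k=rows(x,k,np.array([542.2,-322.8,136]),ori(-105,-81.8),-1,step=5)
```

```text
[ 543.88037649 -317.22681031  231.67753502]
(array([ 544.30497576, -310.65386472,  245.60484678]), np.float64(0.682184722117867))
[[ 545.7 -311.   247. ]]
[[ 544.3 -307.9  247. ]]
[[1.6,0,0.1,0,0,0,-1],[1.7,0,0.1,0,0,0,-1],[1.6,0,0.2,0,0,0,-1],[1.6,0,0.1,0,0,0,-1],[1.67,0.02,0.12,0,0,0,-1]]
[[0.5,0,0.1,-0.1,-0.1,0,-1],[0.4,0,0,-0.1,-0.1,0,-1],[0.48,0,0.1,-0.1,-0.1,0,-1]]
```

Emit:
move_arm([
  [1.6, 0, 0.1, 0, 0, 0, -1],
  [1.7, 0, 0.1, 0, 0, 0, -1],
  [1.6, 0, 0.1, 0, 0, 0, -1],
  [1.6, 0, 0.1, 0, 0, 0, -1],
  [1.6, 0, 0.1, 0, 0, 0, -1],
  [0.6, 0, 0, 0, 0, 0, -1],
  [0, 0, 0, 0, 0, 0, -1],
  [0, 0, 0, 0, 0, 0, -1],
])

```text
t: 12.65
eef_pos: [541.5, -325.2, 143.5]
tcp_rot: [0.52, -0.459, 0.601, 0.398]
contact_force: [0.3, 0.5, -0.5]
finger_gap: 53.6
grasp_force: 24.9
```

Run:
```python
from plan import *
p,r,s=cur(); print(p,s['q'].round(2),s['contact_force'].round(1),r.apply([[0,0,1],[1,0,0],[0,1,0]]).round(3))
x,k=rows(p,r,np.array([542.4,-323.3,138]),ori(-105,-81.8),-1,step=5)
```

```text
[ 541.53846006 -325.19802236  143.53013895] [-0.83  0.91  0.44 -1.16 -1.99  0.6 ] [ 0.3  0.5 -0.5] [[ 0.26   0.955 -0.144]
 [-0.039 -0.138 -0.99 ]
 [-0.965  0.263  0.002]]
[[0.3,0,0.1,-0.1,0,-0.1,-1],[0.22,-0.03,0.18,-0.1,0,-0.1,-1]]
```

Emit:
move_arm([
  [0.3, 0, 0.1, 0, 0, 0, -1],
  [0.2, 0, 0.1, 0, 0, 0, -1],
  [0.1, 0, 0, 0, 0, 0, -1],
  [0.1, 0, 0, 0, 0, 0, -1],
  [0, 0, 0, 0, 0, 0, -1],
  [0, 0, 0, 0, 0, 0, -1],
])

```text
t: 13.25
eef_pos: [541.6, -324.0, 136.2]
tcp_rot: [0.519, -0.459, 0.601, 0.398]
contact_force: [-0.4, 0.3, -1.0]
finger_gap: 53.8
grasp_force: 24.9
```

Emit:
move_arm([
  [0.1, 0, 0, 0, 0, 0, -1],
  [0, 0, 0, 0, 0, 0, -1],
  [0, 0, 0, 0, 0, 0, -1],
])

```text
t: 13.55
eef_pos: [541.5, -324.2, 135.1]
tcp_rot: [0.519, -0.458, 0.601, 0.398]
contact_force: [0.2, 0.5, -0.9]
finger_gap: 53.7
grasp_force: 24.9
```

Emit:
move_arm([
  [0.1, 0, 0, 0, 0, 0, -1],
  [0, 0, 0, 0, 0, 0, -1],
  [0, 0, 0, 0, 0, 0, -1],
])

```text
t: 13.85
eef_pos: [541.5, -324.3, 134.1]
tcp_rot: [0.519, -0.458, 0.601, 0.398]
contact_force: [-0.8, -0.9, -1.5]
finger_gap: 53.4
grasp_force: 24.9
```

Emit:
move_arm([
  [0.1, 0, 0, 0, 0, 0, -1],
  [0, 0, 0, 0, 0, 0, -1],
  [0, 0, 0, 0, 0, 0, -1],
])

```text
t: 14.15
eef_pos: [541.5, -324.4, 133.1]
tcp_rot: [0.519, -0.458, 0.601, 0.398]
contact_force: [-0.3, 0.6, -2.0]
finger_gap: 53.6
grasp_force: 24.9
```

Emit:
move_arm([
  [0.1, 0, 0, 0, 0, 0, -1],
  [0, 0, 0, 0, 0, 0, -1],
  [0, 0, 0, 0, 0, 0, -1],
])

```text
t: 14.45
eef_pos: [541.5, -324.6, 132.3]
tcp_rot: [0.52, -0.459, 0.601, 0.398]
contact_force: [-0.1, 0.2, -0.1]
finger_gap: 54.0
grasp_force: 24.9
```

Emit:
move_arm([
  [0.1, 0, 0, 0, 0, 0, -1],
  [0, 0, 0, 0, 0, 0, -1],
  [0, 0, 0, 0, 0, 0, -1],
])

```text
t: 14.75
eef_pos: [541.4, -324.6, 132.2]
tcp_rot: [0.52, -0.459, 0.601, 0.398]
contact_force: [0.2, 0.3, 5.3]
finger_gap: 54.0
grasp_force: 24.9
```

Run:
```python
from plan import *
p,r,s=cur(); print(p,s['contact_force'].round(1),r.apply([[0,0,1],[1,0,0],[0,1,0]]).round(3))
A=cap('scene');S=cap('side')
m=np.zeros((400,800,3),np.uint8);m[:,:400]=cv2.resize(A['img'][200:330,90:220],(400,400));m[:,400:]=cv2.resize(S['img'][60:160,290:390],(400,400));cv2.imwrite('pics/m5.png',m[:,:,::-1])
```

```text
[ 541.36974776 -324.64583643  132.20072034] [0.2 0.3 5.3] [[ 0.259  0.955 -0.143]
 [-0.038 -0.138 -0.99 ]
 [-0.965  0.262  0.001]]
```

View pics/m5.png

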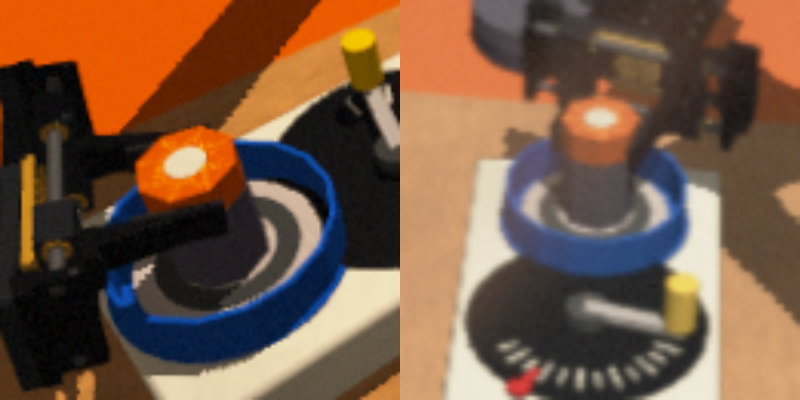

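Contact is 5 N. The box stands in the middle of the disc, lid up (lid at crop (187,165) in the scene view, (600,120) in the side view). Release and back out along the tool axis.

Emit:
move_arm([
  [0, 0, 0, 0, 0, 0, 0.4],
  [0, 0, 0, 0, 0, 0, 0.6],
  [0, 0, 0, 0, 0, 0, 0.8],
  [0, 0, 0, 0, 0, 0, 1],
  [0, 0, 0, 0, 0, 0, 1],
  [0, 0, 0, 0, 0, 0, 1],
  [0, 0, 0, 0, 0, 0, 1],
])

```text
t: 15.55
eef_pos: [541.5, -324.7, 131.1]
tcp_rot: [0.519, -0.458, 0.601, 0.398]
contact_force: [0.5, -0.4, 0.1]
finger_gap: 86.1
grasp_force: 0.0
```

Emit:
move_arm([
  [0, 0, -0.5, 0, 0, 0, 1],
  [0, 0, -1, 0, 0, 0, 1],
  [0, 0, -2, 0, 0, 0, 1],
  [0, 0, -2.5, 0, 0, 0, 1],
  [0, 0, -3, 0, 0, 0, 1],
  [0, 0, -3, 0, 0, 0, 1],
  [0, 0, 0, 0, 0, 0, 1],
])

```text
t: 16.25
eef_pos: [508.0, -443.9, 148.2]
tcp_rot: [0.52, -0.458, 0.603, 0.396]
contact_force: [0.6, 0.5, 0.3]
finger_gap: 86.9
grasp_force: 0.0
```

Run:
```python
from plan import *
p,r,s=cur(); print(p,s['q'].round(2),s['contact_force'].round(1),s['finger_gap'])
x,k=rows(p,r,np.array([480,-440,280]),ori(-105,0),1,step=30,ang=6)
```

```text
[ 507.96767349 -443.86997235  148.21085914] [-0.95  1.01  0.7  -1.16 -2.15  0.49] [0.6 0.5 0.3] 86.93009839809207
[[-0.9,0.2,-0.2,0,5.8,0,1],[-0.9,0.2,-0.2,0,5.8,0,1],[-0.9,0.2,-0.4,0,5.8,0,1],[-0.8,0.2,-0.4,0,5.8,0,1],[-0.8,0.2,-0.5,0,5.8,0,1],[-0.8,0.2,-0.6,0,5.8,0,1],[-0.6,0.2,-0.7,0,5.8,0,1],[-0.6,0.2,-0.7,0,5.8,0,1]]
[[-0.5,0.2,-0.8,0,5.8,0,1],[-0.5,0.2,-0.8,0,5.8,0,1],[-0.3,0.2,-0.9,0,5.8,0,1],[-0.3,0.2,-0.9,0,5.8,0,1],[-0.2,0.2,-0.9,0,5.8,0,1],[-0.02,0.21,-0.98,0,5.8,0,1]]
```

Emit:
move_arm([
  [-0.9, 0.2, -0.2, 0, 5.8, 0, 1],
  [-0.9, 0.2, -0.2, 0, 5.8, 0, 1],
  [-0.9, 0.2, -0.4, 0, 5.8, 0, 1],
  [-0.8, 0.2, -0.4, 0, 5.8, 0, 1],
  [-0.8, 0.2, -0.5, 0, 5.8, 0, 1],
  [-0.8, 0.2, -0.6, 0, 5.8, 0, 1],
  [-0.6, 0.2, -0.7, 0, 5.8, 0, 1],
  [-0.6, 0.2, -0.7, 0, 5.8, 0, 1],
])

```text
t: 17.05
eef_pos: [494.2, -437.8, 224.5]
tcp_rot: [0.239, -0.579, 0.758, 0.184]
contact_force: [0.8, 1.2, -0.8]
finger_gap: 87.0
grasp_force: 0.0
```

Emit:
move_arm([
  [-0.5, 0.2, -0.8, 0, 5.8, 0, 1],
  [-0.5, 0.2, -0.8, 0, 5.8, 0, 1],
  [-0.3, 0.2, -0.9, 0, 5.8, 0, 1],
  [-0.3, 0.2, -0.9, 0, 5.8, 0, 1],
  [-0.2, 0.2, -0.9, 0, 5.8, 0, 1],
  [0, 0.2, -1, 0, 5.8, 0, 1],
  [0, 0, 0, 0, 0, 0, 1],
  [0, 0, 0, 0, 0, 0, 1],
])

```text
t: 17.85
eef_pos: [482.5, -435.4, 280.5]
tcp_rot: [0.004, -0.607, 0.794, 0.004]
contact_force: [-0.2, -0.0, 0.1]
finger_gap: 87.0
grasp_force: 0.0
```

Run:
```python
from plan import *
p,r,s=cur(); print(p,s['q'].round(2),r.apply([[0,0,1],[1,0,0]]).round(3))
x,k=rows(p,r,np.array([470,-110,260]),ori(-105,0),1,step=45,ang=6)
```

```text
[ 482.48221339 -435.44043535  280.54362106] [-0.49  0.41  0.15 -0.01 -1.31  0.23] [[ 0.001  0.012 -1.   ]
 [-0.262 -0.965 -0.012]]
[[-3.9,1.2,0.3,0,0.1,0,1],[-3.9,1.2,0.3,0,0.1,0,1],[-3.8,1.2,0.3,0,0.1,0,1],[-3.9,1.3,0.3,0,0.1,0,1],[-3.9,1.2,0.3,0,0.1,0,1],[-3.9,1.2,0.2,0,0.1,0,1],[-3.9,1.2,0.3,0,0.1,0,1],[-3.87,1.22,0.25,0,0.1,0,1]]
```

Emit:
move_arm([
  [-3.9, 1.2, 0.3, 0, 0.1, 0, 1],
  [-3.9, 1.2, 0.3, 0, 0.1, 0, 1],
  [-3.8, 1.2, 0.3, 0, 0.1, 0, 1],
  [-3.9, 1.3, 0.3, 0, 0.1, 0, 1],
  [-3.9, 1.2, 0.3, 0, 0.1, 0, 1],
  [-3.9, 1.2, 0.2, 0, 0.1, 0, 1],
  [-3.9, 1.2, 0.3, 0, 0.1, 0, 1],
  [-3.9, 1.2, 0.3, 0, 0.1, 0, 1],
])

```text
t: 18.65
eef_pos: [470.3, -109.7, 258.1]
tcp_rot: [-0.002, -0.606, 0.795, 0.001]
contact_force: [0.7, 1.0, -0.3]
finger_gap: 86.9
grasp_force: 0.0
```

Emit:
move_arm([
  [0, 0, 0, 0, 0, 0, 1],
  [0, 0, 0, 0, 0, 0, 1],
])

```text
t: 18.85
eef_pos: [470.7, -110.4, 258.4]
tcp_rot: [-0.002, -0.607, 0.794, 0.0]
contact_force: [0.5, -0.8, 1.5]
finger_gap: 87.3
grasp_force: 0.0
```

Run:
```python
from plan import *
p,r,s=cur(); print(p,s['q'].round(2),r.apply([[0,0,1],[1,0,0]]).round(3))
c=cap('wrist');np.save('w6.npy',c,allow_pickle=True);save(c,'w6.png')
```

```text
[ 470.66003867 -110.44307728  258.4073997 ] [ 0.11  0.13 -0.3   0.   -1.15 -0.37] [[-0.004 -0.003 -1.   ]
 [-0.262 -0.965  0.004]]
```

View pics/w6.png

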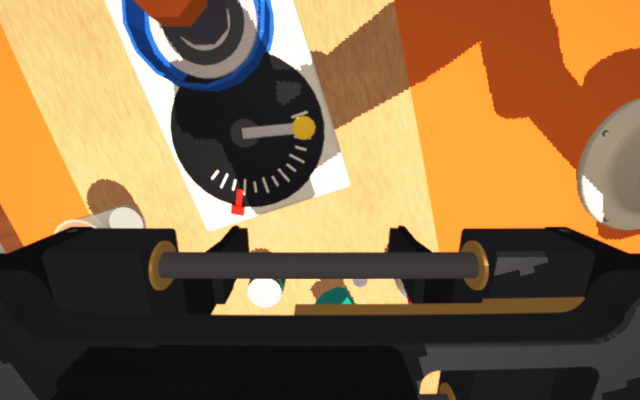

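The knob top is at (304,127), the hub at (244,132), and the marker runs from (240,189) to (237,214). The box stands on the disc at the top of the picture.

Run:
```python
from plan import *
c=np.load('w6.npy',allow_pickle=True).item(); H=cv2.cvtColor(c['img'],cv2.COLOR_RGB2HSV)
def pts(lo,hi,b):
    m=cv2.inRange(H,lo,hi);x,y,w,h=b;k=np.zeros_like(m);k[y:y+h,x:x+w]=m[y:y+h,x:x+w];n,l,st,ce=cv2.connectedComponentsWithStats(k);i=1+np.argmax(st[1:,4]);return np.argwhere(l==i)[:,::-1],ce[i]
p,ce=pts((20,120,60),(34,255,255),(280,105,50,45)); print('yel',len(p),ce,p.min(0),p.max(0))
for z in(90,100,106,110): print(z,onz(c,[ce],z).round(1)[0], 'width',(onz(c,[[p[:,0].max()+1,ce[1]]],z)-onz(c,[[p[:,0].min(),ce[1]]],z)).round(1)[0])
print('hub',onz(c,[[244,132]],66).round(1))
p,ce=pts((0,150,80),(6,255,255),(225,180,30,40)); W=onz(c,p,62)[:,:2]; m=W.mean(0);print('red',len(p),m)
piv=np.array([536.5,-193]); d=np.linalg.norm(W-piv,axis=1);print('r range',d.min(),d.max(),'yaw',np.degrees(np.arctan2(*(m-piv)[::-1])))
w=np.load('w1.npy',allow_pickle=True).item(); print('tri knob',tri(w,[284.2,221],c,ce if 0 else [304,127.5]))
A=cap('scene');print('knob top tri w/scene',tri(A,[206.5,211],c,[304,127.5]), 'hub tri',tri(A,[219,246.5],c,[244,132]),tri(w,[284,169],c,[244,132]))
```

```text
yel 480 [303.49583333 127.24375   ] [292 115] [315 140]
90 [ 467.3 -180.7   90. ] width [-24.8   6.8   0. ]
100 [ 466.9 -180.6  100. ] width [-24.    6.5   0. ]
106 [ 466.6 -180.6  106. ] width [-23.5   6.4   0. ]
110 [ 466.4 -180.6  110. ] width [-23.2   6.3   0. ]
hub [[ 536.5 -193.8   66. ]]
red 234 [ 572.59469384 -114.31170443]
r range 67.44771023399292 101.3119800343095 yaw 65.35885208724649
tri knob (array([ 466.50480968, -180.76992641,   92.36893283]), np.float64(1.162060412287955))
knob top tri w/scene (array([ 466.01878617, -179.30134567,  114.78619877]), np.float64(1.8712641812679123)) hub tri (array([ 535.26688834, -193.34900644,   71.32173341]), np.float64(0.5395551437165165)) (array([ 536.0994564 , -193.30268169,   68.5654737 ]), np.float64(0.9516314519542237))
```

Run:
```python
from plan import *
p,r,s=cur(); K=np.array([466.6,-180.7,0])
x,k=rows(p,r,K+[0,0,160],ori(-105,0),1,step=25)
x,k=rows(x,k,K+[0,0,97],ori(-105,0),1,step=15)
```

```text
[[1.3,-0.3,2,0,0,-0.1,1],[1.4,-0.3,1.9,0,0,-0.1,1],[1.3,-0.3,2,0,0,-0.1,1],[1.4,-0.3,2,0,0,-0.1,1],[1.34,-0.24,1.97,0,0,-0.1,1]]
[[0,0,1.3,0,0,0,1],[0,0,1.2,0,0,0,1],[0,0,1.3,0,0,0,1],[0,0,1.2,0,0,0,1],[-0.02,-0.02,1.3,0,0,0,1]]
```

Emit:
move_arm([
  [1.3, -0.3, 2, 0, 0, 0, 1],
  [1.4, -0.3, 1.9, 0, 0, 0, 1],
  [1.3, -0.3, 2, 0, 0, 0, 1],
  [1.4, -0.3, 2, 0, 0, 0, 1],
  [1.3, -0.2, 2, 0, 0, 0, 1],
  [0, 0, 0, 0, 0, 0, 1],
  [0, 0, 0, 0, 0, 0, 1],
])

```text
t: 19.65
eef_pos: [466.0, -180.6, 159.9]
tcp_rot: [-0.003, -0.606, 0.795, -0.0]
contact_force: [-0.2, -0.3, -0.3]
finger_gap: 87.4
grasp_force: 0.0
```

Run:
```python
from plan import *
p,r,s=cur(); K=np.array([466.6,-180.7,0]);print(p)
x,k=rows(p,r,K+[0,0,97],ori(-105,0),1,step=15)
c=cap('wrist'); d=c['img'];H=cv2.cvtColor(d,cv2.COLOR_RGB2HSV);m=cv2.inRange(H,(20,120,60),(34,255,255));m[:100]=0;m[250:]=0;m[:,:260]=0;m[:,380:]=0
n,l,st,ce=cv2.connectedComponentsWithStats(m);i=1+np.argmax(st[1:,4]);print(st[i],ce[i],onz(c,[ce[i]],112).round(1))
```

```text
[ 466.01713125 -180.58346536  159.93735867]
[[0,0,1.3,0,-0.1,-0.1,1],[0,0,1.2,0,-0.1,-0.1,1],[0,0,1.3,0,-0.1,-0.1,1],[0,-0.1,1.2,0,-0.1,-0.1,1],[-0.01,0.02,1.29,0,-0.1,-0.1,1]]
[ 301  198   33   45 1174] [317.33049404 220.71805792] [[ 465.3 -185.4  112. ]]
```

Emit:
move_arm([
  [0, 0, 1.3, 0, 0, 0, 1],
  [0, 0, 1.3, 0, 0, 0, 1],
  [0, 0, 1.2, 0, 0, 0, 1],
  [0, 0, 1.2, 0, 0, 0, 1],
  [0, 0, 1.2, 0, 0, 0, 1],
  [0, 0, 0, 0, 0, 0, 1],
])

```text
t: 20.3
eef_pos: [465.7, -179.2, 97.9]
tcp_rot: [-0.003, -0.607, 0.794, -0.0]
contact_force: [-0.5, 0.2, -0.3]
finger_gap: 87.0
grasp_force: 0.0
```

Emit:
move_arm([
  [0, 0, 0, 0, 0, 0, -1],
  [0, 0, 0, 0, 0, 0, -1],
  [0, 0, 0, 0, 0, 0, -1],
  [0, 0, 0, 0, 0, 0, -1],
  [0, 0, 0, 0, 0, 0, -1],
  [0, 0, 0, 0, 0, 0, -1],
  [0, 0, 0, 0, 0, 0, -1],
  [0, 0, 0, 0, 0, 0, -1],
], newtons=25)

```text
t: 21.1
eef_pos: [465.8, -179.6, 97.9]
tcp_rot: [-0.002, -0.607, 0.795, -0.0]
contact_force: [0.0, -0.4, -0.4]
finger_gap: 31.1
grasp_force: 0.0
```

Emit:
move_arm([
  [0, 0, 0, 0, 0, 0, -1],
  [0, 0, 0, 0, 0, 0, -1],
  [0, 0, 0, 0, 0, 0, -1],
])

```text
t: 21.4
eef_pos: [466.8, -179.8, 98.1]
tcp_rot: [-0.002, -0.607, 0.794, -0.001]
contact_force: [3.5, -1.8, -3.3]
finger_gap: 23.6
grasp_force: 25.0
```

```bash
cat > arc.py <<'E'
from plan import *
piv=np.array([536.3,-193.3])
def arc(dth,n):
    p,r,s=cur(); z=p[2]; print(p.round(1),s['contact_force'].round(1),s['finger_gap'],s['grasp_force'],s['q'].round(2))
    v=p[:2]-piv; print('yaw',np.degrees(np.arctan2(v[1],v[0])),'r',np.linalg.norm(v))
    st=np.radians(dth/n);out=[];k=r;x=p.copy()
    for i in range(n):
        a=st*(i+1); w=np.r_[piv+np.array([[np.cos(a),-np.sin(a)],[np.sin(a),np.cos(a)]])@v,z]
        t=np.round(k.inv().apply(w-x)/10,2);rv=np.round([0,0,-dth/n],1);out.append([*t,*rv,-1]);x=x+k.apply(t*10);k=k*R.from_rotvec(rv,degrees=True)
    for i in range(0,n,8):print('['+','.join('['+','.join('%g'%(q+0) for q in o)+']' for o in out[i:i+8])+']')
E
python3 -c "from arc import *;arc(-104,20)"
```

```text
[ 466.8 -179.8   98.1] [ 3.5 -1.8 -3.3] 23.645790715158114 24.99949637800455 [-0.04  0.34 -0.49  0.01 -0.75 -0.23]
yaw 168.96448797582124 r 70.78668508155997
[[-0.64,0.02,0,0,0,5.2,-1],[-0.64,0.02,-0.01,0,0,5.2,-1],[-0.65,0.01,0,0,0,5.2,-1],[-0.64,0.02,0,0,0,5.2,-1],[-0.64,0.02,0,0,0,5.2,-1],[-0.64,0.02,-0.01,0,0,5.2,-1],[-0.64,0.01,0,0,0,5.2,-1],[-0.65,0.02,0,0,0,5.2,-1]]
[[-0.64,0.02,0,0,0,5.2,-1],[-0.64,0.02,0,0,0,5.2,-1],[-0.64,0.01,-0.01,0,0,5.2,-1],[-0.64,0.02,0,0,0,5.2,-1],[-0.65,0.02,0,0,0,5.2,-1],[-0.64,0.02,0,0,0,5.2,-1],[-0.64,0.01,0,0,0,5.2,-1],[-0.64,0.02,0,0,0,5.2,-1]]
[[-0.64,0.02,0,0,0,5.2,-1],[-0.65,0.02,0,0,0,5.2,-1],[-0.64,0.02,0,0,0,5.2,-1],[-0.64,0.01,0,0,0,5.2,-1]]
```

Emit:
move_arm([
  [-0.64, 0.02, 0, 0, 0, 5.2, -1],
  [-0.64, 0.02, 0, 0, 0, 5.2, -1],
  [-0.64, 0.02, 0, 0, 0, 5.2, -1],
  [-0.64, 0.02, 0, 0, 0, 5.2, -1],
  [-0.64, 0.02, 0, 0, 0, 5.2, -1],
  [-0.64, 0.02, 0, 0, 0, 5.2, -1],
])

```text
t: 22.0
eef_pos: [483.2, -146.0, 98.1]
tcp_rot: [-0.002, -0.37, 0.929, -0.002]
contact_force: [3.1, -5.0, -1.1]
finger_gap: 23.1
grasp_force: 25.0
```

```bash
python3 -c "
from arc import *
p,r,s=cur();v=p[:2]-piv;print(r.apply([[1,0,0],[0,0,1]]).round(3));arc(65.2-np.degrees(np.arctan2(v[1],v[0])),15)"
```

```text
[[-0.726 -0.687  0.005]
 [-0.003 -0.005 -1.   ]]
[ 483.2 -146.    98.1] [ 3.1 -5.  -1.1] 23.07072256597628 24.999283463694155 [ 0.03  0.34 -0.47  0.01 -0.76 -0.85]
yaw 138.30314321767233 r 71.11653156995078
[[-0.6,0.03,0,0,0,4.9,-1],[-0.61,0.02,-0.01,0,0,4.9,-1],[-0.6,0.03,0,0,0,4.9,-1],[-0.61,0.03,0,0,0,4.9,-1],[-0.6,0.02,-0.01,0,0,4.9,-1],[-0.61,0.03,0,0,0,4.9,-1],[-0.6,0.03,0,0,0,4.9,-1],[-0.6,0.02,0,0,0,4.9,-1]]
[[-0.61,0.03,0,0,0,4.9,-1],[-0.6,0.03,-0.01,0,0,4.9,-1],[-0.61,0.03,0,0,0,4.9,-1],[-0.6,0.03,0,0,0,4.9,-1],[-0.6,0.03,0,0,0,4.9,-1],[-0.61,0.03,0,0,0,4.9,-1],[-0.6,0.03,0,0,0,4.9,-1]]
```

Emit:
move_arm([
  [-0.6, 0.03, 0, 0, 0, 4.9, -1],
  [-0.61, 0.02, 0, 0, 0, 4.9, -1],
  [-0.6, 0.03, 0, 0, 0, 4.9, -1],
  [-0.61, 0.03, 0, 0, 0, 4.9, -1],
  [-0.6, 0.02, 0, 0, 0, 4.9, -1],
  [-0.61, 0.03, 0, 0, 0, 4.9, -1],
  [-0.6, 0.03, 0, 0, 0, 4.9, -1],
  [-0.6, 0.02, 0, 0, 0, 4.9, -1],
])

```text
t: 22.8
eef_pos: [523.9, -123.2, 98.0]
tcp_rot: [-0.003, -0.037, 0.999, -0.002]
contact_force: [-1.3, -4.6, 2.1]
finger_gap: 23.5
grasp_force: 25.0
```

Emit:
move_arm([
  [-0.61, 0.03, 0, 0, 0, 4.9, -1],
  [-0.6, 0.03, 0, 0, 0, 4.9, -1],
  [-0.61, 0.03, 0, 0, 0, 4.9, -1],
  [-0.6, 0.03, 0, 0, 0, 4.9, -1],
  [-0.6, 0.03, 0, 0, 0, 4.9, -1],
  [0, 0, 0, 0, 0, 0, -1],
])

```text
t: 23.4
eef_pos: [554.3, -124.7, 98.0]
tcp_rot: [-0.001, 0.175, 0.985, -0.003]
contact_force: [-0.3, -4.3, 3.1]
finger_gap: 23.6
grasp_force: 25.0
```

```bash
python3 -c "
from arc import *
p,r,s=cur();v=p[:2]-piv;print(r.apply([[1,0,0],[0,0,1]]).round(3));arc(65.2-np.degrees(np.arctan2(v[1],v[0])),2)"
```

```text
[[-0.939  0.344  0.002]
 [-0.004 -0.005 -1.   ]]
[ 554.3 -124.7   98. ] [-0.3 -4.3  3.1] 23.55101310400612 25.03523584920913 [ 0.07  0.43 -0.32  0.01 -0.82 -1.99]
yaw 75.2752880068927 r 70.92539922703422
[[-0.62,0.03,0,0,0,5,-1],[-0.63,0.03,0,0,0,5,-1]]
```

Emit:
move_arm([
  [-0.62, 0.03, 0, 0, 0, 5, -1],
  [-0.63, 0.03, 0, 0, 0, 5, -1],
  [0, 0, 0, 0, 0, 0, -1],
  [0, 0, 0, 0, 0, 0, -1],
])

```text
t: 23.8
eef_pos: [565.7, -128.9, 98.0]
tcp_rot: [-0.001, 0.259, 0.966, -0.003]
contact_force: [-1.4, -5.8, 3.1]
finger_gap: 23.4
grasp_force: 25.0
```

Emit:
move_arm([
  [0, 0, 0, 0, 0, 0, 0.2],
  [0, 0, 0, 0, 0, 0, 0.2],
  [0, 0, 0, 0, 0, 0, 0.2],
  [0, 0, 0, 0, 0, 0, 0.2],
  [0, 0, 0, 0, 0, 0, 0.2],
  [0, 0, 0, 0, 0, 0, 0.2],
])

```text
t: 24.4
eef_pos: [565.9, -128.0, 97.3]
tcp_rot: [-0.001, 0.26, 0.966, -0.002]
contact_force: [0.7, -0.1, 0.5]
finger_gap: 51.5
grasp_force: 0.0
```

```bash
python3 -c "
from arc import *
arc(-1,1)"
```

```text
[ 565.9 -128.    97.3] [ 0.7 -0.1  0.5] 51.54949665635375 0.0 [ 0.06  0.45 -0.29  0.   -0.83 -2.16]
yaw 65.59350182220163 r 71.69179612508579
[[-0.12,0.01,0,0,0,1,-1]]
```

Emit:
move_arm([
  [0, 0, -2, 0, 0, 0, 0.2],
  [0, 0, -3, 0, 0, 0, 0.2],
  [0, 0, -4, 0, 0, 0, 0.2],
  [-2, 0, -4, 0, 0, 0, 0.2],
  [-3, 0, -4, 0, 0, 0, 0.2],
  [-3, 0, -2, 0, 0, 0, 0.2],
  [0, 0, 0, 0, 0, 0, 0.2],
  [0, 0, 0, 0, 0, 0, 0.2],
])

```text
t: 25.2
eef_pos: [635.6, -167.7, 286.4]
tcp_rot: [-0.002, 0.26, 0.966, -0.002]
contact_force: [-0.7, 0.3, -0.5]
finger_gap: 52.5
grasp_force: 0.0
```

Run:
```python
from plan import *
p,r,s=cur(); print(p,s['contact_force'].round(1))
c=cap('wrist');np.save('w7.npy',c,allow_pickle=True)
H=cv2.cvtColor(c['img'],cv2.COLOR_RGB2HSV);Z=c['img'].copy()
for n,lo,hi in(('yel',(20,120,60),(34,255,255)),('red',(0,150,80),(6,255,255))):
    m=cv2.inRange(H,lo,hi);m[235:]=0;k,l,st,ce=cv2.connectedComponentsWithStats(m)
    for i in 1+np.argsort(-st[1:,4])[:3]: print(n,st[i],ce[i].round(1),onz(c,[ce[i]],110 if n=='yel' else 62).round(1)[0])
A=cap('scene');m=np.zeros((400,800,3),np.uint8);m[:,:500]=c['img'][:,70:570];m[:300,500:]=cv2.resize(A['img'][190:340,110:260],(300,300));cv2.imwrite('pics/m7.png',m[:,:,::-1])
```

```text
[ 635.58851541 -167.65066542  286.44458445] [-0.7  0.3 -0.5]
yel [119 165  55  51 786] [147.3 190.9] [ 537.5 -344.9  110. ]
yel [566  16  62  54 443] [592.9  41.4] [643.6 160.8 110. ]
yel [307 104  22  24 420] [317.4 115.6] [ 565.3 -129.2  110. ]
red [329 110  14  13 147] [336.1 115.7] [ 575.7 -108.6   62. ]
red [171 167   1   1   1] [171. 167.] [ 522.4 -328.5   62. ]
red [129 168   1   1   1] [129. 168.] [ 494.7 -378.5   62. ]
```

View pics/m7.png

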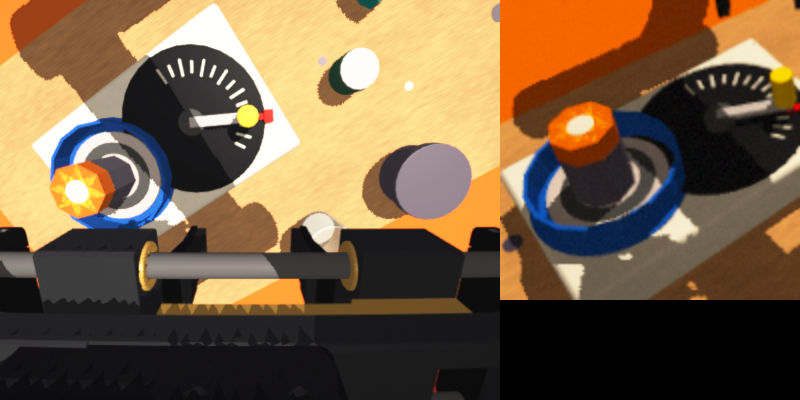

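The lever (hub (190,120), knob (248,115)) lines up with the marker (266,116). Measured yaw is 65.7° for the lever and 65.1° for the marker. The box stands upright on the disc, and the arm is clear of everything.

```bash
python3 -c "
from plant import workorder
print(workorder.close_job())"
```

```text
the job is handed in; nothing more can be done
None
```

The job is handed in, with no verdict returned: the gift box stands lid up in the middle of the disc, the lever measured within about 1° of the red marker, and the arm is clear of everything.

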